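# Hand-turn a cleaned cooling fan through a full turn

## Task

The big cooling fan on the tilted test stand has been cleaned and must be checked for rubbing by hand. Gently turn its wheel anticlockwise (as you face the fan, the way the white arrows show): bring the blade with the red end round to the yellow pointer, then carry on for one full turn more, stopping when that blade is back at the pointer. Then let go and leave the wheel at rest there, with everything else on the bench left where it lies.

Things in the scene. Friction and masses are not known exactly. Their poses are not given: they have to be found in the camera images.
- wheel (a joint): Angle (rad) of the fan wheel about its axle; no stops. 0 = red-ended blade at the yellow pointer; grows anticlockwise as you face the front of the fan. Starts between -1.7 and -0.5. Light drag (about 0.04 N m): under 1 N at a blade turns it, it does not coast and stays where it is left.
- wheel_centre (a point): Centre of the fan wheel, on the axle, in the plane of the frame's front face. Turns with the wheel: z axis = axle, out of the front of the fan (35 degrees off vertical); -y axis points along the red-ended blade. Wheel: grey hub 60 across, front 2 behind this plane, and five paddle blades 72 degrees apart reaching 88 from the axle.
- wheel_mark (a point): Outer end of the marked blade (outer half red, inner half white; the other four are blue), 88 from the axle, 14 behind the front plane; moves with the wheel. Each blade is 6 thick, pitched about 30 degrees from the axle, spans some 19 round the circle and lies 1 to 27 behind the front plane.
- blade_gap (a point): Middle of the open gap just clockwise of the marked blade, 65 from the axle, in the front plane; moves with the wheel, axes as wheel_centre. Gaps are about 60 wide here: shut fingertips fit and can push a blade. Behind the blades, 32 to 37 behind the front plane, are thin diagonal struts and a hub plate: stay short of them.
- pointer (a point): Tip of the small yellow arrowhead on the front face of the frame, at the middle of its lower edge, 94 from the axle; fixed to the stand.
- fan_stand: Fixed stand: aluminium base 290 x 370 x 8 with a black square fan frame (212 x 212 x 30, opening about 190 across), front leaning 35 degrees from level towards the stand's -y. Origin on the table below the wheel's centre (115 up); z up, x along the lower frame edge. White arrows on the side edges of the frame: turning direction.
- lamp (a point): Middle of the grey lamp bar (300 along the stand's x, 34 x 24) that hangs on two thin posts over the upper edge of the frame, 312 above the table, 95 to the stand's +y of the wheel's centre. It bars the upper part of the wheel from straight above; a tool leaning along the axle passes in front of it.
- red_driver: red-handled screwdriver, 190 long, lying on the low front strip of the stand's base plate, 50 or so in front of the fan; bystander. Origin under its middle
- screw_dish: white ceramic dish, 70 across, 24 high; bystander
- battery: black laptop battery with orange label, 75 x 210 x 20; bystander
- drive: silver solid-state drive, 70 x 100 x 9; bystander
- yellow_driver: yellow-handled screwdriver, 160 long; bystander
- spare_blower: black round laptop blower, 72 across, 10 high, copper outlet; bystander

How it is judged (in metres and radians):
On the way, in this order (a step that is already met when the one before it is completed fails the run):
1. the red-ended blade has come round to the pointer the first time (value of joint wheel above -0.2 rad), for 0.05 s.
2. half a turn past the pointer (value of joint wheel above 3.14 rad), for 0.05 s.
At the end, for the whole second after the job is handed in: The wheel is at rest with the red-ended blade at the pointer (within 0.22 rad, about 13 degrees), one full anticlockwise turn after it first came to the pointer (joint 6.28 +- 0.22) (value of joint wheel between 6.063 and 6.503 rad and velocity of joint wheel between -0.05 and 0.05 rad/s); the robot touches nothing.
It fails at once if the wheel is pressed or struck with more than 25 N (contact force between wheel and anything else above 25 N).
It fails at once if a bystander is moved by more than 30 mm (distance of any of red_driver, screw_dish, battery, drive, yellow_driver, spare_blower from where it was at the start of the episode above 0.03 m).
It also fails if it takes over 58 s, if anything falls off the work surface, if the arm or the gripper's body presses on something with over 40 N, if the wrist force passes 120 N, or if a joint passes its speed limit or range.

## Robot

A 6-joint arm with a two-finger parallel gripper is mounted at the origin on the work surface. World frame = base frame: x ahead of the robot, y to its left, z up, the work surface at z = 0. Lengths are in mm, angles in rad, forces in N, time in s.
With the tool pointing down it reaches from about 350 to 875 mm from the base axis. Payload 4.2 kg.
Tool frame: the origin (TCP) lies between the finger pads; the fingertips stand 11 mm ahead of it and the grasp point (between the pads) lies 8 mm behind it; z points along the fingers, y is the direction in which the jaws open and shut (so a half turn about z gives the same grasp; the last joint's range is limited). The gripper opens to 85 mm and grips with 20 to 120 N. Pads are 22 mm wide; open, the fingers measure 114 mm over their backs; the gripper's body (76 mm by 85 mm) begins 54 mm behind the grasp point. The pads swing forward as they close: fully open they stand 13 mm farther back than shut.
Start: joints at [0.259, 0.385, 0.008, 0, -1.194, -0.259], TCP at [624.979, 0.025, 242.312] pointing down, gripper open.
Joint ranges: [-3.14, 3.14], [-1.21, 2.06], [-1.07, 1.41], [-3.16, 2.05], [-2.99, -0.16], [-3.1, 3.1]. Speed limits (rad/s): [2.79, 2.79, 3.14, 3.14, 3.14, 3.14].

## Interface

Orientations are given as a unit quaternion [x, y, z, w].
In Python, from bench import * gives the robot as it stands.
- The arm moves only by the tool servo_tool, never from a script. Its argument "rows" is a list of rows, each a list of 7 numbers: the opening, from 0 (shut) to 1 (fully open), then the shift along the tool's x, y, z in cm, then the turn, a rotation vector about the tool's x, y, z in degrees. A call has 1 to 12 rows; each row shifts and turns the commanded pose from where the row before left it, along the tool's axes as they then stand; what a row does not reach is not made up. A row lasts 1/10 s, in which the tool goes at most 50 mm and 8.59 degrees, less where a joint would pass 70% of its speed; a pose out of reach is approached as far as the arm can. A call is refused whole if a number of a shift passes 5 or a number of a turn 8.59, either way. A call with a gripper value outside its range is refused whole. The fingers move at their own pace and stop on an object; the grip force is fixed at half the most. Time passes only in rows, so rows that do not move let the fingers close. It gives the time, the measured TCP pose, the force and the opening at its end, in the units of the state.
- read_state(): the state, without advancing time (a new reading comes with each control period).
- get_image(name): name is "scene" or "side" or "wrist"; returns a dict with "image" (384x512x3 uint8, red, green, blue), "mtx" (3x3 intrinsics, pixels), "extrinsics" (4x4, takes a point from camera to world coordinates). Camera axes: x right, y up, looking along -z (the intrinsics and any distortion apply to the point x, -y, -z); pixel columns grow to the right and rows downward; lengths in mm; the calibration is good to about 2 mm. The wrist camera is an equidistant fisheye: a pixel r from the principal point sees the ray r / f radians off the axis. A picture is of the moment at which its call begins. There is no depth.
- job_done(): hands the job in, once; it reports no verdict.
The state is a dict: "clock": time; "joints": joint angles; "joint_vel": joint speeds; "joint_efforts": joint torques, N m; "position": TCP position; "ee_rot": TCP orientation; "contact_force": force on the tool from outside, world axes, zero at the start; "wrist_torque": the same for the moment, N m; "gripper_width": finger opening in mm.
Only numpy, scipy, OpenCV 4.12 (cv2) and the standard library are available. Lean on these libraries where they do the work, as an engineer would, in place of code of your own. Each camera call takes 0.05 s, during which the arm holds its last target. There are 200 camera calls.

## Working session

There is one attempt and no reset: what is moved stays moved. The work goes in short steps, Python scripts to look and compute and a tool call to move; the robot and the scene stay as the last step left them, time stands still between calls to the robot, and variables do not carry over. Pictures are saved under pics/ and viewed, about 8 in all and at most 12, crops included, and the job is handed in when it is done.

Besides the shell and the picture viewer there is one more tool, called after ">>>" as name(argument=value, ...), one argument or row to a line, values as JSON. servo_tool: Moves the arm, as the interface text tells. Its arguments: {"type":"object","properties":{"rows":{"type":"array","items":{"type":"array","items":{"type":"number"}}}},"required":["rows"]}

```bash
mkdir -p pics; ls
python3 - <<'E'
from bench import *
import cv2,numpy as np
for n in("scene","side","wrist"):
    d=get_image(n); cv2.imwrite(f"pics/{n}0.png",d["image"][:,:,::-1]); np.savez(f"{n}0.npz",**{k:d[k] for k in("image","mtx","extrinsics")}); print(n,d["mtx"].tolist(),np.round(d["extrinsics"],3).tolist(),[k for k in d])
a=cv2.imread("pics/scene0.png");b=cv2.imread("pics/side0.png")
print(read_state())
E
```

```text
pics
scene [[414.7403130658429, 0.0, 253.95914575703162], [0.0, 414.7403130658429, 186.23405805581368], [0.0, 0.0, 1.0]] [[-0.837, -0.303, 0.456, 1072.338], [0.547, -0.427, 0.72, 881.822], [-0.023, 0.852, 0.523, 819.79], [0.0, 0.0, 0.0, 1.0]] ['image', 'mtx', 'extrinsics']
side [[395.68512741404953, 0.0, 256.5084600654305], [0.0, 395.68512741404953, 193.05876950592778], [0.0, 0.0, 1.0]] [[0.709, 0.398, -0.581, -187.264], [-0.705, 0.403, -0.584, -707.081], [0.002, 0.824, 0.567, 914.919], [0.0, 0.0, 0.0, 1.0]] ['image', 'mtx', 'extrinsics']
wrist [[297.3186396354542, 0.0, 255.39788649949304], [0.0, 297.3186396354542, 189.85197936055332], [0.0, 0.0, 1.0]] [[-1.0, -0.001, 0.002, 625.919], [0.0, -0.952, -0.306, -78.959], [0.003, -0.306, 0.952, 373.138], [0.0, 0.0, 0.0, 1.0]] ['image', 'mtx', 'extrinsics']
{'clock': 0.15, 'joints': array([ 2.58605744e-01,  3.85385376e-01,  6.92325634e-03, -3.06330720e-04,
       -1.19401303e+00, -2.58628574e-01]), 'joint_vel': array([1.10143052e-03, 5.38890922e-06, 3.52854429e-03, 2.34555838e-04,
       1.15031093e-04, 1.26607668e-03]), 'joint_efforts': array([-6.03353892e-04, -3.92678475e+01,  1.88581592e+01,  4.18858320e+00,
       -3.39302780e-03,  5.70479813e-06]), 'position': array([6.24573729e+02, 5.92426664e-03, 2.41469900e+02]), 'ee_rot': array([-7.07058519e-01,  7.07154528e-01,  5.45089156e-04, -6.54033346e-04]), 'contact_force': array([ 0.80111411, -0.08716873, -0.72361448]), 'wrist_torque': array([0.04245746, 0.02637568, 0.04750303]), 'gripper_width': 85.56412224817335}
```

View pics/scene0.png

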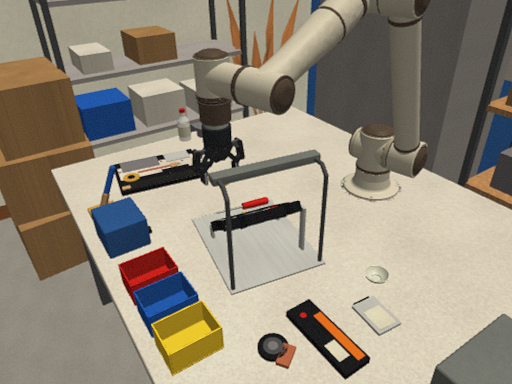

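View pics/side0.png

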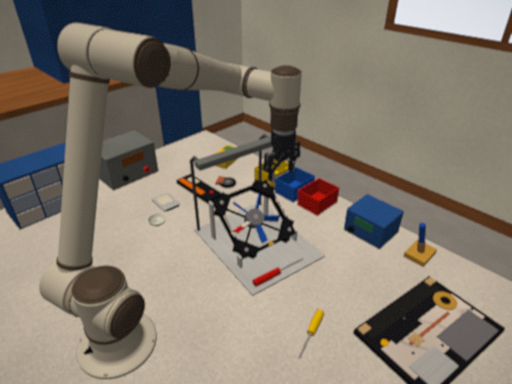

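The scene view shows the stand from behind, with the lamp bar at about (268,167). The side view shows the fan's front: hub near (254,216), and the red-ended blade pointing left at about (238,229).

Run:
```python
import cv2
b=cv2.imread("pics/side0.png")[130:300,170:340]
w=cv2.imread("pics/wrist0.png")
c=cv2.resize(b,(510,510),interpolation=cv2.INTER_CUBIC)
cv2.imwrite("pics/sc.png",c)
```

```text
(no output)
```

View pics/sc.png

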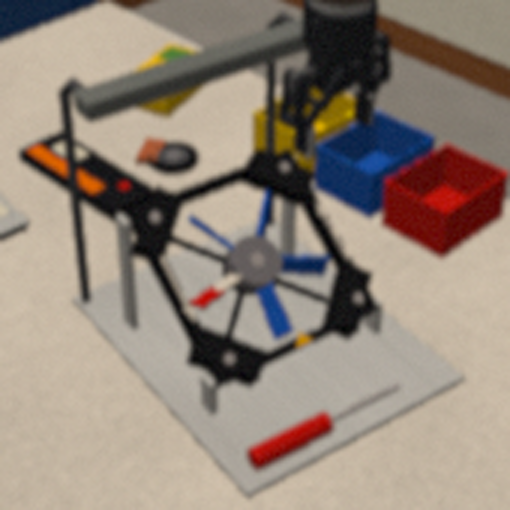

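View pics/wrist0.png

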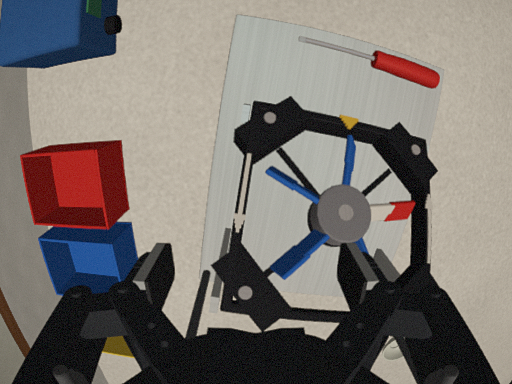

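The wrist view is clear: the hub's grey disc is near (341,213), the yellow pointer at (348,121), and the red blade end at (402,211). That puts the wheel at roughly -1.5 rad. Next I work out the geometry.

```bash
cat > h.py <<'E'
import numpy as np,cv2
from scipy.spatial.transform import Rotation as R
def ray(d,uv,fish):
    K=d["mtx"];E=d["extrinsics"];p=(np.array(uv,float)-K[:2,2])/K[0,0]
    if fish:
        r=np.hypot(*p);v=np.r_[p*np.sin(r)/max(r,1e-9),np.cos(r)]
    else: v=np.r_[p,1.];v/=np.linalg.norm(v)
    return E[:3,3],E[:3,:3]@(v*[1,-1,-1])
def onplane(d,uv,fish,n,c):
    o,v=ray(d,uv,fish);return o+v*((c-o)@n)/(v@n)
def onz(d,uv,fish,z): return onplane(d,uv,fish,np.array([0,0,1.]),np.array([0,0,z]))
def tri(rs):
    A=0;b=0
    for o,v in rs:
        P=np.eye(3)-np.outer(v,v);A=A+P;b=b+P@o
    x=np.linalg.solve(A,b);return x,[np.linalg.norm(np.cross(x-o,v)) for o,v in rs]
def frame(yaw):
    Z=R.from_euler('z',yaw).as_matrix();s,c=np.sin(np.radians(35)),np.cos(np.radians(35))
    return Z@np.array([0,-s,c]),Z@np.array([0,-c,-s]),Z@np.array([1.,0,0]) # axle, down(pointer), right
E
python3 - <<'E'
from h import *
W=dict(np.load("wrist0.npz"));S=dict(np.load("side0.npz"))
hsv=cv2.cvtColor(W["image"],cv2.COLOR_RGB2HSV)
def blob(m,box):
    k=np.zeros(m.shape,bool);x0,y0,x1,y1=box;k[y0:y1,x0:x1]=1;ys,xs=np.nonzero(m&k);return (xs.mean(),ys.mean()),len(xs)
yel=(hsv[...,0]>15)&(hsv[...,0]<30)&(hsv[...,1]>150)&(hsv[...,2]>120)
red=((hsv[...,0]<8)|(hsv[...,0]>172))&(hsv[...,1]>150)&(hsv[...,2]>80)
print(blob(yel,(330,110,370,135)),blob(red,(375,190,425,235)))
pc,_=blob(yel,(330,110,370,135));rc,_=blob(red,(375,190,425,235))
hub=(342.5,212.5)
g=(hsv[...,1]<40)&(hsv[...,2]>70)&(hsv[...,2]<140)
print("hub",blob(g,(308,180,376,245)))
c=onz(W,hub,1,113.4);p=onz(W,pc,1,63);print(c,p,np.linalg.norm((c-p)[:2]))
print("tri hub",tri([ray(W,hub,1),ray(S,(255,216.5),0)]),"ptr",tri([ray(W,pc,1),ray(S,(271,243.5),0)]))
d=(p-c)[:2];yaw=np.arctan2(d[0],-d[1]);print("yaw",np.degrees(yaw))
a,dn,rt=frame(yaw);c=c+a*2
for uv in(rc,):
    q=onplane(W,uv,1,a,c-14*a)-c;print("theta",np.arctan2(q@rt,q@dn),np.hypot(q@rt,q@dn))
q=onplane(W,pc,1,a,c)-c;print("ptr",q@rt,q@dn)
# screws & base corners
for uv in((269,117),(416,149),(245,293)): 
    q=onplane(W,uv,1,a,c)-c;print("screw",q@rt,q@dn)
for uv in((238,15),(445,70)):print(onz(W,uv,1,8))
e=onz(W,(445,70),1,8)-onz(W,(238,15),1,8);print("base yaw",np.degrees(np.arctan2(-e[1],-e[0])),np.linalg.norm(e))
Z=R.from_euler('z',yaw).as_matrix();print("c",c,"lamp",np.r_[c[:2],0]+Z@[0,95,312],"lamp ends",np.r_[c[:2],0]+Z@[150,95,312],np.r_[c[:2],0]+Z@[-150,95,312])
E
```

```text
((np.float64(348.54676258992805), np.float64(121.05755395683454)), 139) ((np.float64(400.83554376657827), np.float64(210.21750663129973)), 377)
hub ((np.float64(343.17277284998073), np.float64(213.8198997300424)), 2593)
[540.6087849   27.89833154 113.4       ] [525.30328094 -56.44074982  63.        ] 85.71662088605044
tri hub (array([539.24168455,  29.58743847, 109.15225589]), [np.float64(0.057748733315398405), np.float64(0.057748733315393944)]) ptr (array([523.93564776, -57.35192095,  55.85623516]), [np.float64(1.6715373698738871), np.float64(1.6715373698737355)])
yaw -10.28585715749539
theta -1.3536063878436937 77.66812282267568
ptr -2.361944394875588 103.1229793269948
screw 84.8275899202914 87.01845417602284
screw -91.0530026596511 89.58481070694332
screw 82.67706917411823 -86.98633117065344
[ 645.90575454 -182.87078348    8.        ]
[ 362.11960742 -135.61851097    8.        ]
base yaw -9.4533998853794 287.69316042108215
c [540.40395003  26.7696144  115.03830409] lamp [557.36708812 120.24288302 312.        ] lamp ends [704.95645963  93.45898077 312.        ] [409.77771662 147.02678526 312.        ]
```

```bash
cat >> h.py <<'E'
YAW=np.radians(-9.5);C=np.array([536.5,27.5,115.])
A,DN,RT=frame(YAW);RW=np.c_[DN,-RT,-A]
def goal(r,th,depth): # depth of tips behind plane
    return C+r*(np.cos(th)*DN+np.sin(th)*RT)-A*(depth-11-0)+0 if False else C+r*(np.cos(th)*DN+np.sin(th)*RT)+A*(11-depth)
def delta(s,g):
    T=R.from_quat(s["ee_rot"]).as_matrix()
    print("shift tool mm",np.round(T.T@(g-s["position"]),1),"rot deg",np.round(np.degrees(R.from_matrix(T.T@RW).as_rotvec()),2),"F",np.round(s["contact_force"],1),"t",s["clock"])
def where(s):
    q=s["position"]-C;q=q-A*0;print("r",round(np.hypot(q@RT,q@DN),1),"th",round(np.arctan2(q@RT,q@DN),3),"tipdepth",round(11-q@A,1))
E
python3 - <<'E'
from h import *
from bench import *
W=dict(np.load("wrist0.npz"))
q=onplane(W,(400.8,210.2),1,A,C-14*A)-C;print("theta",np.arctan2(q@RT,q@DN),np.hypot(q@RT,q@DN))
s=read_state();delta(s,goal(65,-.75,-60))
# after pure rotation:
print(RW.T@(goal(65,-.75,-60)-s["position"]))
E
```

```text
theta -1.3539134397841168 73.27762229460743
shift tool mm [ 43.8 144.8  95.8] rot deg [  2.99 -34.94   9.17] F [ 0.8 -0.1 -0.7] t 0.15
[109.79446363 135.71020156  39.81404342]
```

>>> servo_tool(
  rows=[
    [0,0,0,0,0.6,-7,1.83],
    [0,0,0,0,0.6,-7,1.83],
    [0,0,0,0,0.6,-7,1.83],
    [0,0,0,0,0.6,-7,1.83],
    [0,0,0,0,0.6,-7,1.83],
    [0,2.2,2.7,0,0,0,0],
    [0,2.2,2.7,0.8,0,0,0],
    [0,2.2,2.7,0.8,0,0,0],
    [0,2.2,2.7,1.2,0,0,0],
    [0,2.2,2.8,1.2,0,0,0],
    [0,0,0,0,0,0,0],
    [0,0,0,0,0,0,0],
  ],
)

```text
clock: 1.35
position: [479.6, -44.0, 145.8]
ee_rot: [-0.616, 0.728, 0.194, 0.23]
contact_force: [0.3, -0.0, 0.6]
gripper_width: 0.0
```

Run:
```python
from h import *
from bench import *
s=read_state();where(s);delta(s,goal(65,-.75,-20));print(s["joints"])
d=get_image("wrist");np.savez("wrist1.npz",**d);cv2.imwrite("pics/w1.png",d["image"][:,:,::-1])
```

```text
r 65.1 th -0.747 tipdepth -60.1
shift tool mm [-0.2  0.1 40.1] rot deg [-0.05  0.08  0.01] F [ 0.3 -0.   0.6] t 1.35
[-0.17852996  0.32944762 -0.24392367 -0.69371455 -1.11678335  0.36473328]
```

View pics/w1.png

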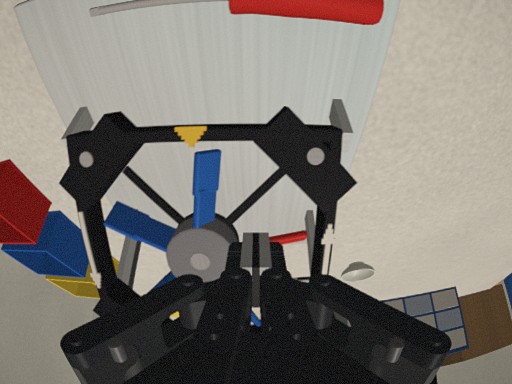

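The frame is now square-on. The pointer tip is at (191,147), the lower screws at (86,159) and (316,156), the blue blade's outer end at (207,152), and the shut fingers at about (255,245) over the gap between the red and blue blades.

Run:
```python
from h import *
W=dict(np.load("wrist1.npz"))
for n,uv,dep in(("s1",(86,159),0),("s2",(316,156),0),("ptr",(191,147),0),("hubcap",(200,262),2),("blue end",(207,152),14),("blue near-edge",(218,153),2),("blueL",(112,212),14)):
    q=onplane(W,uv,1,A,C-dep*A)-C;print(n,q@RT,q@DN,np.hypot(q@RT,q@DN),np.arctan2(q@RT,q@DN))
```

```text
s1 89.16357599991525 86.3488213796111 124.12196517434231 0.8014341436718175
s2 -85.65563258879217 86.05879853906272 121.42077334695715 -0.7830502814704715
ptr 2.080891081743819 92.5715881560371 92.59497308939092 0.022474937968033803
hubcap 2.0856769542681968 -1.2894248654548848 2.4520735798949445 2.124511399014625
blue end -6.877016775646167 86.19991318617532 86.47380177277209 -0.07961123916880913
blue near-edge -16.712347166243596 87.62001925268733 89.19960942541368 -0.18847281426778656
blueL 79.82041497858611 36.586821178995386 87.80600282063567 1.1410085343970031
```

>>> servo_tool(
  rows=[
    [0,-0.1,-0.2,1.4,0,0,0],
    [0,0,0,1.4,0,0,0],
    [0,0,0,1.4,0,0,0],
    [0,0,0,1.0,0,0,0],
    [0,0,0,0.8,0,0,0],
    [0,0,0,0.6,0,0,0],
    [0,0,0,0.6,0,0,0],
    [0,0,0,0.5,0,0,0],
    [0,0,0,0,0,0,0],
  ],
)

```text
clock: 2.3
position: [489.3, 0.7, 83.3]
ee_rot: [-0.616, 0.727, 0.195, 0.23]
contact_force: [0.1, -0.1, -0.2]
gripper_width: -0.1
```

```bash
sed -i 's/^A,DN,RT=frame(YAW);/A,DN,RT=frame(YAW);C=C+2*RT-DN;/' h.py
python3 - <<'E'
from h import *
from bench import *
s=read_state();where(s);delta(s,goal(65,-.73,17))
# arcs: step list in cm for tool x,y
th=-.73
for n in (0.15,):
  for k in range(60):
    a,b=th+n*k,th+n*(k+1)
    print(k,round(b,2),[round(6.5*(np.cos(b)-np.cos(a)),2),round(-6.5*(np.sin(b)-np.sin(a)),2)])
E
```

```text
r 64.7 th -0.751 tipdepth 17.4
shift tool mm [ 1.2 -0.8 -0.4] rot deg [-0.03  0.09  0.05] F [ 0.1 -0.1 -0.2] t 2.3
0 -0.58 [np.float64(0.59), np.float64(-0.77)]
1 -0.43 [np.float64(0.47), np.float64(-0.85)]
2 -0.28 [np.float64(0.34), np.float64(-0.91)]
3 -0.13 [np.float64(0.2), np.float64(-0.95)]
4 0.02 [np.float64(0.05), np.float64(-0.97)]
5 0.17 [np.float64(-0.09), np.float64(-0.97)]
6 0.32 [np.float64(-0.24), np.float64(-0.94)]
7 0.47 [np.float64(-0.37), np.float64(-0.9)]
8 0.62 [np.float64(-0.5), np.float64(-0.83)]
9 0.77 [np.float64(-0.62), np.float64(-0.75)]
10 0.92 [np.float64(-0.73), np.float64(-0.65)]
11 1.07 [np.float64(-0.82), np.float64(-0.53)]
12 1.22 [np.float64(-0.89), np.float64(-0.4)]
13 1.37 [np.float64(-0.94), np.float64(-0.27)]
14 1.52 [np.float64(-0.97), np.float64(-0.12)]
15 1.67 [np.float64(-0.97), np.float64(0.02)]
16 1.82 [np.float64(-0.96), np.float64(0.17)]
17 1.97 [np.float64(-0.92), np.float64(0.31)]
18 2.12 [np.float64(-0.87), np.float64(0.44)]
19 2.27 [np.float64(-0.79), np.float64(0.57)]
20 2.42 [np.float64(-0.7), np.float64(0.68)]
21 2.57 [np.float64(
[... 1071 characters left out ...]

45 6.17 [np.float64(0.18), np.float64(-0.96)]
46 6.32 [np.float64(0.04), np.float64(-0.97)]
47 6.47 [np.float64(-0.11), np.float64(-0.97)]
48 6.62 [np.float64(-0.25), np.float64(-0.94)]
49 6.77 [np.float64(-0.39), np.float64(-0.89)]
50 6.92 [np.float64(-0.52), np.float64(-0.82)]
51 7.07 [np.float64(-0.64), np.float64(-0.74)]
52 7.22 [np.float64(-0.74), np.float64(-0.63)]
53 7.37 [np.float64(-0.83), np.float64(-0.52)]
54 7.52 [np.float64(-0.89), np.float64(-0.39)]
55 7.67 [np.float64(-0.94), np.float64(-0.25)]
56 7.82 [np.float64(-0.97), np.float64(-0.11)]
57 7.97 [np.float64(-0.97), np.float64(0.04)]
58 8.12 [np.float64(-0.96), np.float64(0.18)]
59 8.27 [np.float64(-0.92), np.float64(0.33)]
```

>>> servo_tool(
  rows=[
    [0,0.3,-0.3,0,0,0,0],
    [0,0.2,-0.25,0,0,0,0],
    [0,0.21,-0.3,0,0,0,0],
    [0,0.16,-0.28,0,0,0,0],
    [0,0.16,-0.28,0,0,0,0],
    [0,0.15,-0.29,0,0,0,0],
    [0,0.17,-0.45,0,0,0,0],
    [0,0.17,-0.46,0,0,0,0],
    [0,0.1,-0.48,0,0,0,0],
    [0,0.1,-0.47,0,0,0,0],
    [0,0.05,-0.97,0,0,0,0],
  ],
)

```text
clock: 3.4
position: [531.6, -21.3, 73.5]
ee_rot: [-0.616, 0.727, 0.195, 0.23]
contact_force: [-0.7, 0.4, -0.7]
gripper_width: -0.0
```

Run:
```python
from h import *
from bench import *
s=read_state();where(s);delta(s,goal(65,.02,17))
d=get_image("wrist");np.savez("wrist2.npz",**d);cv2.imwrite("pics/w2.png",d["image"][:,:,::-1])
```

```text
r 64.9 th 0.019 tipdepth 16.9
shift tool mm [ 0.1 -0.1  0.1] rot deg [-0.01  0.1   0.05] F [-0.7  0.4 -0.7] t 3.4
```

View pics/w2.png

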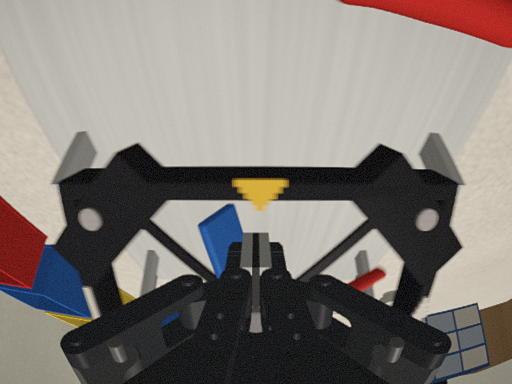

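The finger at (255,250) is pushing the blue blade, now at about (222,235), past the pointer at (260,195). The red blade is following at (368,280). I carry on round.

>>> servo_tool(
  rows=[
    [0,-0.09,-0.97,0,0,0,0],
    [0,-0.24,-0.94,0,0,0,0],
    [0,-0.37,-0.9,0,0,0,0],
    [0,-0.5,-0.83,0,0,0,0],
    [0,-0.62,-0.75,0,0,0,0],
    [0,-0.73,-0.65,0,0,0,0],
    [0,-0.82,-0.53,0,0,0,0],
    [0,-0.89,-0.4,0,0,0,0],
    [0,-0.94,-0.27,0,0,0,0],
    [0,-0.97,-0.12,0,0,0,0],
  ],
)

```text
clock: 4.45
position: [603.1, 18.6, 109.7]
ee_rot: [-0.616, 0.727, 0.194, 0.231]
contact_force: [-0.8, -1.0, 0.5]
gripper_width: -0.2
```

Run:
```python
from h import *
from bench import *
s=read_state();where(s);delta(s,goal(65,1.52,17))
```

```text
r 65.2 th 1.537 tipdepth 16.6
shift tool mm [1.1 0.2 0.4] rot deg [-0.08  0.08  0.09] F [-0.8 -1.   0.5] t 4.45
```

>>> servo_tool(
  rows=[
    [0,-0.97,0.02,0,0,0,0],
    [0,-0.96,0.17,0,0,0,0],
    [0,-0.92,0.31,0,0,0,0],
    [0,-0.87,0.44,0,0,0,0],
    [0,-0.79,0.57,0,0,0,0],
    [0,-0.7,0.68,0,0,0,0],
    [0,-0.59,0.78,0,0,0,0],
    [0,-0.46,0.86,0,0,0,0],
    [0,-0.33,0.92,0,0,0,0],
    [0,-0.19,0.96,0,0,0,0],
  ],
)

```text
clock: 5.45
position: [554.9, 82.5, 148.3]
ee_rot: [-0.616, 0.727, 0.194, 0.231]
contact_force: [1.4, -0.7, 0.4]
gripper_width: 0.2
```

Run:
```python
from h import *
from bench import *
s=read_state();where(s);delta(s,goal(65,3.02,17));print(s["joints"])
for n in("side","wrist"):
    d=get_image(n);np.savez(n+"3.npz",**d);cv2.imwrite(f"pics/{n}3.png",d["image"][:,:,::-1])
a=cv2.resize(cv2.imread("pics/side3.png")[130:300,170:340],(384,384),interpolation=2);cv2.imwrite("pics/c3.png",np.hstack([a,cv2.imread("pics/wrist3.png")[:,80:490]]))
```

```text
r 65.4 th 3.033 tipdepth 16.5
shift tool mm [ 0.5 -0.8  0.5] rot deg [-0.1   0.09  0.09] F [ 1.4 -0.7  0.4] t 5.45
[ 0.07682835  0.37662975 -0.14998934 -0.71901076 -1.00961759  0.14266239]
```

View pics/c3.png

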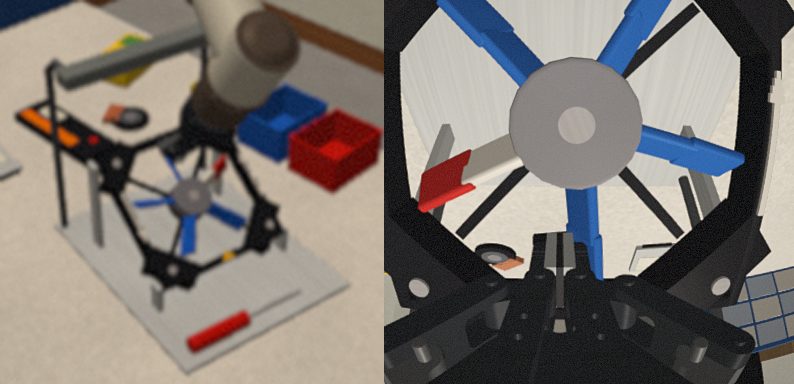

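The red blade is at image left (445,180). The finger at (560,250) is pushing the blue blade at (585,230), and the hub is at (576,125), so the wheel is at about +2. The arm is clear of the lamp.

>>> servo_tool(
  rows=[
    [0,-0.05,0.9,0.03,0,0,0],
    [0,0.12,0.97,0,0,0,0],
    [0,0.26,0.94,0,0,0,0],
    [0,0.38,0.9,0,0,0,0],
    [0,0.51,0.83,0,0,0,0],
    [0,0.63,0.74,0,0,0,0],
    [0,0.73,0.64,0,0,0,0],
    [0,0.82,0.52,0,0,0,0],
    [0,0.89,0.39,0,0,0,0],
    [0,0.94,0.26,0,0,0,0],
  ],
)

```text
clock: 6.55
position: [478.2, 51.3, 117.2]
ee_rot: [-0.616, 0.727, 0.194, 0.231]
contact_force: [0.6, 0.5, -0.2]
gripper_width: 0.1
```

Run:
```python
from h import *
from bench import *
s=read_state();where(s);delta(s,goal(65,4.52,17))
```

```text
r 64.5 th -1.751 tipdepth 17.1
shift tool mm [-0.9  0.3 -0.1] rot deg [-0.06  0.1   0.07] F [ 0.6  0.5 -0.2] t 6.55
```

>>> servo_tool(
  rows=[
    [0,0.92,0.14,0,0,0,0],
    [0,0.97,-0.03,0,0,0,0],
    [0,0.96,-0.18,0,0,0,0],
    [0,0.92,-0.32,0,0,0,0],
    [0,0.86,-0.45,0,0,0,0],
    [0,0.79,-0.58,0,0,0,0],
    [0,0.69,-0.69,0,0,0,0],
    [0,0.58,-0.78,0,0,0,0],
    [0,0.46,-0.86,0,0,0,0],
    [0,0.32,-0.92,0,0,0,0],
  ],
)

```text
clock: 7.55
position: [515.2, -16.7, 74.4]
ee_rot: [-0.616, 0.727, 0.194, 0.23]
contact_force: [-1.3, -0.2, 0.6]
gripper_width: 0.1
```

Run:
```python
from h import *
from bench import *
s=read_state();where(s);delta(s,goal(65,6.02,17))
```

```text
r 64.8 th -0.245 tipdepth 17.3
shift tool mm [-0.1  1.2 -0.3] rot deg [-0.04  0.09  0.06] F [-1.3 -0.2  0.6] t 7.55
```

>>> servo_tool(
  rows=[
    [0,0.17,-0.86,0,0,0,0],
    [0,0.04,-0.97,0,0,0,0],
    [0,-0.11,-0.97,0,0,0,0],
    [0,-0.25,-0.94,0,0,0,0],
    [0,-0.39,-0.89,0,0,0,0],
    [0,-0.26,-0.41,0,0,0,0],
    [0,-0.26,-0.41,0,0,0,0],
    [0,0,0,0,0,0,0],
    [0,0,0,0,0,0,0],
  ],
)

```text
clock: 8.45
position: [570.1, -16.5, 81.1]
ee_rot: [-0.616, 0.727, 0.194, 0.231]
contact_force: [-0.4, -0.1, 0.1]
gripper_width: 0.3
```

Run:
```python
from h import *
from bench import *
s=read_state();where(s);delta(s,goal(65,6.92,17))
d=get_image("wrist");np.savez("wrist4.npz",**d);cv2.imwrite("pics/w4.png",d["image"][:,:,::-1])
```

```text
r 64.2 th 0.64 tipdepth 17.1
shift tool mm [ 0.8 -0.3 -0.1] rot deg [-0.11  0.09  0.09] F [-0.4 -0.1  0.1] t 8.45
```

View pics/w4.png

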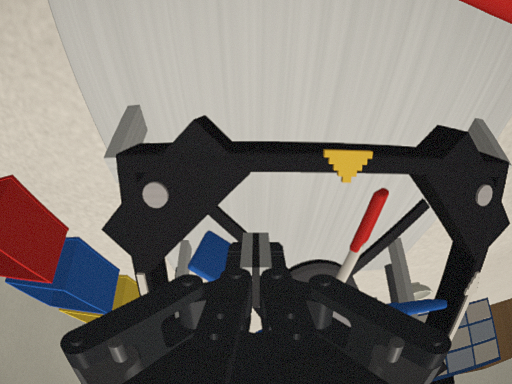

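The red blade's outer end is at (381,196), just short of the pointer tip at (347,182). I measure what is left.

```bash
cat >> h.py <<'E'
def wheel(W,end,mid=None):
    for n,uv,dep in(("end",end,14),("ptr",mid,0)):
        if uv is None: continue
        q=onplane(W,uv,1,A,C-dep*A)-C;print(n,"th",round(np.arctan2(q@RT,q@DN),3),"r",round(np.hypot(q@RT,q@DN),1))
E
python3 - <<'E'
from h import *
W=dict(np.load("wrist4.npz"));wheel(W,(381,194),(347,182))
hsv=cv2.cvtColor(W["image"],cv2.COLOR_RGB2HSV)
red=((hsv[...,0]<8)|(hsv[...,0]>172))&(hsv[...,1]>150)&(hsv[...,2]>60);red[:,:330]=0;red[:150]=0
ys,xs=np.nonzero(red);print(xs.mean(),ys.mean());wheel(W,(xs.mean(),ys.mean()))
for b in(.79,.94,1.09):print(b,6.5*np.cos(b),-6.5*np.sin(b))
print(6.42*np.cos(.64),-6.42*np.sin(.64))
E
```

```text
end th -0.31 r 87.2
ptr th -0.022 r 93.6
369.03971119133575 219.2286401925391
end th -0.305 r 72.0
0.79 4.574994551739534 -4.6172962707144505
0.94 3.833622162702139 -5.249127652633242
1.09 3.006154884689455 -5.7630749439216675
5.1494547656171585 -3.8339947335465574
```

>>> servo_tool(
  rows=[
    [0,-0.28,-0.36,0,0,0,0],
    [0,-0.3,-0.34,0,0,0,0],
    [0,-0.31,-0.33,0,0,0,0],
    [0,-0.32,-0.31,0,0,0,0],
    [0,0,0,0,0,0,0],
    [0,0,0,0,0,0,0],
  ],
)

```text
clock: 9.1
position: [585.0, -8.9, 88.0]
ee_rot: [-0.616, 0.727, 0.194, 0.231]
contact_force: [-0.4, 0.2, -0.1]
gripper_width: -0.3
```

```bash
cat > chk.py <<'E'
import sys
from h import *
from bench import *
s=read_state();where(s);print(s["clock"],s["contact_force"])
W=get_image("wrist");cv2.imwrite(f"pics/{sys.argv[1]}.png",W["image"][:,:,::-1])
hsv=cv2.cvtColor(W["image"],cv2.COLOR_RGB2HSV)
red=(((hsv[...,0]<8)|(hsv[...,0]>172))&(hsv[...,1]>150)&(hsv[...,2]>60)).astype(np.uint8)
n,l,st,ce=cv2.connectedComponentsWithStats(red)
for i in range(1,n):
    if st[i,4]>60: print(st[i],ce[i]);wheel(W,ce[i])
E
python3 chk.py w5
```

```text
r 65.1 th 0.922 tipdepth 17.1
9.1 [-0.42597082  0.23822106 -0.12725622]
[ 351  157   28   72 1158] [364.1433506  191.00431779]
end th -0.043 r 72.6
[   0  163   75  112 6138] [ 30.29341805 224.28429456]
end th 1.329 r 205.7
```

>>> servo_tool(
  rows=[
    [0,0.35,0.25,0,0,0,0],
    [0,0.35,0.25,0,0,0,0],
    [0,0.3,0.2,0,0,0,0],
    [0,0,0,-0.8,0,0,0],
    [0,0,0,-1.2,0,0,0],
    [0,0,0,-1.5,0,0,0],
    [0,0,0,-2,0,0,0],
    [0,0,0,-2,0,0,0],
    [0,0,0,-2,0,0,0],
    [0,0,0,0,0,0,0],
    [0,0,0,0,0,0,0],
  ],
)

```text
clock: 10.25
position: [567.4, -70.1, 160.7]
ee_rot: [-0.616, 0.728, 0.194, 0.231]
contact_force: [-0.7, -0.2, -0.2]
gripper_width: 0.2
```

```bash
python3 chk.py w6
```

```text
r 66.6 th 0.734 tipdepth -78.7
10.25 [-0.7136953  -0.17383327 -0.24125038]
[ 361    0  115   51 3351] [418.31095195  24.31095195]
end th -0.434 r 222.3
[307 146  19  43 567] [315.48853616 165.65961199]
end th -0.045 r 73.2
[   0  153  107   90 7254] [ 52.19451337 200.5165426 ]
end th 1.411 r 254.3
```

View pics/w6.png

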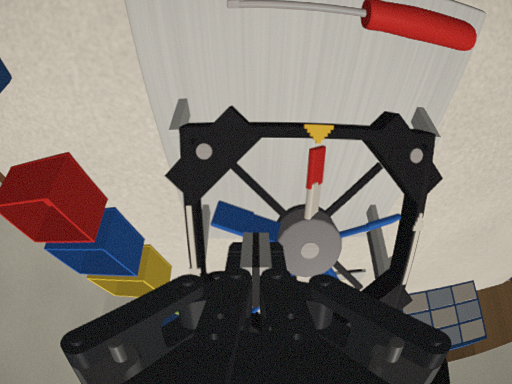

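The red blade end at (317,148) lines up with the pointer tip at (318,142). The fingers are clear of the wheel and the driver is undisturbed, so I hand in.

```bash
python3 -c "
from bench import *
print(job_done())"
```

```text
the job is handed in; nothing more can be done
None
```

I turned the wheel anticlockwise with the shut fingertips. The red-ended blade came from about -1.36 rad to the pointer and on through one full turn. I then backed the fingers off, withdrew them along the axle and handed the job in at about 10 s of the 58 s allowed.

- **Wheel position:** after letting go, the wrist camera put the red blade 0.045 rad short of the pointer, or about 6.24 rad on the joint, against the allowed 6.063 to 6.503. It read the same before and after I withdrew.
- **Forces:** the contact force was below 2 N at every reading, with the fingertips ending about 79 mm in front of the fan.
- **Bystanders:** the red screwdriver looked undisturbed in the last picture. I did not measure the positions of the other bystanders again.
- **Disagreement:** my first estimates of the wheel's centre differed by 2 to 4 mm. I corrected this from the closer view before the fingers went in. No check failed.

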